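# Press an angle bracket into the fence of a bench jig

## Robot

A 7-joint arm with a two-finger parallel gripper is mounted at the origin on the work surface. World frame = base frame: x ahead of the robot, y to its left, z up, the work surface at z = 0. Lengths are in m, angles in rad, forces in N, time in s.
With the tool pointing down it reaches from about 0.425 to 1.025 m from the base axis. Payload 9.4 kg.
Tool frame: the origin (TCP) lies midway between the tips of the shut fingers; the grasp point (between the pads) lies 19 mm behind it; z points along the fingers, y is the line along which they close (so a half turn about z gives the same grasp; the last joint's range is limited). The gripper opens to 93 mm and grips with 3 to 60 N. Pads are 15 mm wide; open, the fingers measure 128 mm over their backs; the gripper's body (75 mm by 188 mm) begins 65 mm behind the grasp point.
Start: joints at [-1.234, 0.599, -0.003, 1.599, 0.002, 0.943, -0.08], TCP at [0.292, 0.664, 0.219] pointing down, gripper open.
Joint ranges: [-2.57, 2.57], [-0.35, 1.97], [-1.29, 1.29], [0.11, 2.56], [-1.05, 4.19], [0.11, 1.86], [-2.63, 2.63]. Speed limits (rad/s): [2.22, 2.22, 3.01, 3.01, 3.14, 3.14, 3.14].

## Interface

Orientations are given as a unit quaternion [x, y, z, w].
In Python, from rig import arm, vision gives the robot as it stands.
- The arm moves only by the tool step_arm, never from a script. Its argument "series" is a list of rows, each an object with "slide": the shift along the tool's x, y, z in m, a list of three; "rot": the turn, a rotation vector about the tool's x, y, z in rad, a list of three. A call has exactly 8 rows; each row shifts and turns the commanded pose from where the row before left it, along the tool's axes as they then stand; what a row does not reach is not made up. A row lasts 1/8 s, in which the tool goes at most 62.5 mm and 10.7 degrees, less where a joint would pass 70% of its speed; a pose out of reach is approached as far as the arm can. A call with a gripper value outside its range is refused whole. "hand" is the finger opening in m, from 0 to 0.093, set as the call begins (left out, the last holds). The fingers move at their own pace and stop on an object; "newtons" is the grip in N (left out, the last holds). Time passes only in rows, so rows that do not move let the fingers close, or fill a call up. It gives the time, the measured TCP pose, the force, the opening and the grip force at its end, in the units of the state.
- arm.get_state(): the state, without advancing time (a new reading comes with each control period).
- vision.grab_frame(name): name is "scene" or "top" or "wrist"; returns a dict with "color" (400x640x3 uint8, red, green, blue), "camera_matrix" (3x3 intrinsics, pixels), "k1" (the pictures are not rectified: a ray, as slopes to the right and down, at radius r is drawn at 1 + k1 r^2 times it, then the intrinsics apply), "R" (3x3) and "t" (3): a world point X has camera coordinates R X + t. Camera axes: x right, y down, z forward; pixel columns grow to the right and rows downward; lengths in m; the calibration is good to about 2 mm. A picture is of the moment at which its call begins. There is no depth.
- arm.job_done(): hands the job in; it is judged then, once.
The state is a dict: "t": time; "joint_positions": joint angles; "joint_vel": joint speeds; "joint_torque": joint torques, N m; "ee_pos": TCP position; "tool_rot": TCP orientation; "force": force on the tool from outside, world axes, zero at the start; "ft_torque": the same for the moment, N m; "gripper_width": finger opening in m; "gripper_force": force on a finger pad.
Only numpy, scipy, OpenCV 4.12 (cv2) and the standard library are available. Lean on these libraries where they do the work, as an engineer would, in place of code of your own. Each camera call takes 0.05 s, during which the arm holds its last target. There are 200 camera calls.

## Task

Take the steel rod out of its rack and drop it end-down into the hole in the jig board, so that it stands there as an end stop. Then bring the aluminium angle bracket onto the board, its upright plate flat against the fence and its end close up against the rod, and with one diagonal push press it firmly down on the board and against the fence at once. Finish while still pushing: keep hold of it like that, do not let go, and leave the meter, the adapter box and the screwdriver alone.

Things in the scene. Friction and masses are not known exactly. Their poses are not given: they have to be found in the camera images.
- board: fixed wooden jig board, 160 (x) x 220 (y) x 45 mm high, lying on the bench; origin at the centre of its underside; top face at z = +45 mm. The steel fence bar stands on it along its far (+x) side; one round hole at its +y end.
- hole (a point): centre of the mouth of the board's hole: 21 mm wide, 35 mm deep, slightly chamfered, on the board's top face. In the board's frame it lies at x +15, y +70, z +45 mm, so 20 mm in front of (to -x of) the fence face. Axes as the board's.
- fence: fixed dark steel bar, 30 (x) x 200 (y) x 22 mm high, on the board's top and parallel to it; origin at the middle of the lower edge of its front face, the face that looks to -x (x = 0 is the face, the bar lies at +x, the bracket goes at -x). In the board's frame the origin is at x +35, y 0, z +45 mm.
- rack: fixed wooden block, 70 x 70 x 45 mm high, on the bench, with one central hole, 21 mm wide and 35 mm deep, in which the rod stands at the start; origin at the centre of its underside.
- rod: plain round steel rod, 18 mm thick, 90 mm long, about 70 g, loose; origin at the centre of its lower end, z along the rod. In the rack or in the board's hole it stands on the hole's floor 10 mm above the bench, 55 mm stick out, and it can lean a few degrees.
- bracket: loose smooth aluminium L, about 300 g. Base plate 60 (x) x 80 (y) x 8 mm, flat on the bench; upright plate 8 mm thick, 80 wide, top 45 mm above the underside, along the base's +x edge (x +22 to +30 mm). Origin: centre of the underside. In place, its outer upright face (x +30) is on the fence, its +y end (y +40) at the rod, axes as the board's. Starts across the board from the rack.
- bracket_end (a point): point on the bracket's +y end, in its frame at x +10, y +40, z +30 mm: with the bracket in place it is beside the rod, 9 mm from the rod's axis when they touch.
- bracket_corner (a point): middle of the bracket's inside corner, in its frame at x +22, y 0, z +8 mm, where the base's upper face meets the inner face of the upright: fingertips pushed down and towards +x here press on both. Friction of the bracket on board and fence is about 0.3; 10 to 15 N each way is a firm push.
- meter: red and black hand meter, 150 x 75 x 37 mm high, a bystander; origin at the centre of its underside.
- adapter: white adapter box, 60 x 110 x 30 mm high, a bystander; origin at the centre of its underside.
- driver: screwdriver with red handle, about 200 mm long and 30 mm high, lying on the bench between robot and board, a bystander; origin on its underside.
Mind the look-alikes: they are no part of the job. Of the things that look like the bracket, take the one that is farthest to the robot's left at the start.

How it is judged:
By the outcome, as a careful person would: the job done as asked, in the order asked, and still so for the second after the job is handed in, while the arm keeps its last pose, push and grip.
It also fails if it takes over 72 s, if anything falls off the work surface, if the arm or the gripper's body presses on something with over 40 N, if the wrist force passes 120 N, or if a joint passes its speed limit or range.

## Working session

There is one attempt and no reset: what is moved stays moved. The work goes in short steps, Python scripts to look and compute and a tool call to move; the robot and the scene stay as the last step left them, time stands still between calls to the robot, and variables do not carry over. Pictures are saved under pics/ and viewed, at most 10 in all, crops included, and the job is handed in when it is done.

Besides the shell and the picture viewer there is one more tool, called after "Call:" as a command line: name --argument value ..., lists and objects as JSON in quotes. step_arm: Moves the arm, as the interface text tells. Its arguments: {"type":"object","properties":{"series":{"type":"array","items":{"type":"object","properties":{"slide":{"type":"array","items":{"type":"number"}},"rot":{"type":"array","items":{"type":"number"}}}}},"hand":{"type":"number"},"newtons":{"type":"number"}},"required":["series"]}

```bash
mkdir -p pics; ls
python3 - <<'E'
from rig import arm, vision
import cv2
for n in("scene","top"):
    f=vision.grab_frame(n); cv2.imwrite(f"pics/{n}0.png",f["color"][:,:,::-1])
    print(n,f["camera_matrix"],f["k1"],f["R"],f["t"])
print(arm.get_state())
E
```

```text
pics
scene [[422.46566516   0.         323.96347815]
 [  0.         422.46566516 197.8044876 ]
 [  0.           0.           1.        ]] -0.1029695841871776 [[ 0.48737478  0.87306096  0.01517822]
 [ 0.7102218  -0.3862398  -0.5885608 ]
 [-0.50798703  0.2976296  -0.80831046]] [-0.2995854  -0.3617184   1.26288727]
top [[471.75016876   0.         319.90322798]
 [  0.         471.75016876 200.91299913]
 [  0.           0.           1.        ]] -0.1346655953187654 [[-0.04564483 -0.99895594 -0.00189205]
 [-0.97430232  0.04493639 -0.22071634]
 [ 0.22057093 -0.00823114 -0.97533621]] [0.04754473 0.559416   1.18660679]
{'t': 0.1, 'joint_positions': array([-1.23369815,  0.60001899, -0.00252689,  1.60006101,  0.00183452,
        0.94287656, -0.07979205]), 'joint_vel': array([ 0.00192676, -0.00263339, -0.00073928, -0.00293558, -0.00053426,
       -0.00030759,  0.0006277 ]), 'joint_torque': array([ 4.39650859e-03, -7.66553950e+01,  1.50139511e+00, -2.52938873e+01,
       -5.23714372e-02,  1.35314005e-02,  7.76994102e-05]), 'ee_pos': array([0.29137149, 0.66339868, 0.21786147]), 'tool_rot': array([ 2.05390270e-01,  9.78679913e-01, -6.78917760e-04, -5.83660628e-05]), 'force': array([ 1.1808604 , -0.23211318, -0.10816655]), 'ft_torque': array([-0.06283383,  0.02457079, -0.01682192]), 'gripper_force': 0.0, 'gripper_width': 0.09330146086934345}
```

View pics/top0.png

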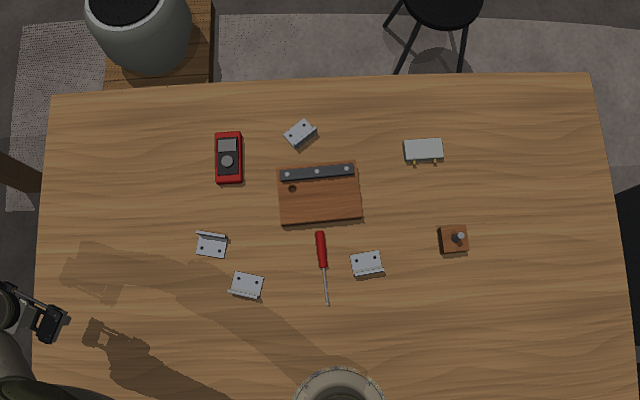

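View pics/scene0.png

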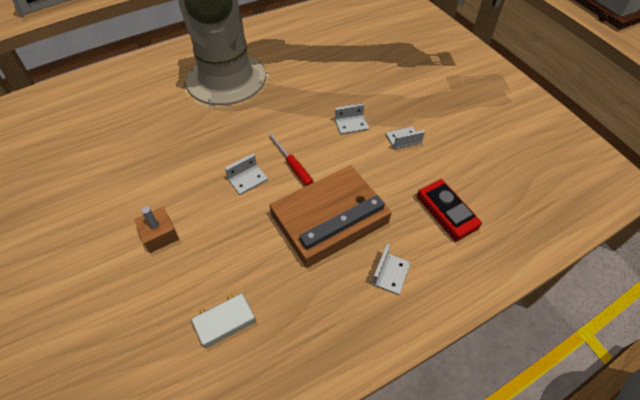

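The top view shows the target bracket at about (211,245), with its upright on the far side. The board is at (320,193), its hole at (292,188), and the rack and rod at (455,239). Three look-alike brackets are at (300,132), (247,285) and (367,264). The scene view agrees.

```bash
cat > h.py <<'E'
import numpy as np, cv2
from rig import arm, vision
from scipy.spatial.transform import Rotation as Rn
def rays(f,px):
    px=np.array(px,float).reshape(-1,1,2)
    u=cv2.undistortPoints(px,f["camera_matrix"],np.array([f["k1"],0,0,0.])).reshape(-1,2)
    R=np.array(f["R"]);t=np.array(f["t"])
    return -R.T@t,(R.T@np.c_[u,np.ones(len(u))].T).T
def onz(f,px,z):
    c,d=rays(f,px); return c+d*((z-c[2])/d[:,2])[:,None]
def proj(f,X):
    X=np.array(X,float).reshape(-1,3)
    p,_=cv2.projectPoints(X,cv2.Rodrigues(np.array(f["R"]))[0],np.array(f["t"],float),f["camera_matrix"],np.array([f["k1"],0,0,0.]))
    return p.reshape(-1,2)
E
python3 - <<'E'
from h import *
f=vision.grab_frame("top");im=f["color"];bgr=im[:,:,::-1].copy()
hsv=cv2.cvtColor(im,cv2.COLOR_RGB2HSV)
c=cv2.resize(bgr[150:275,180:380],None,fx=4,fy=4,interpolation=cv2.INTER_CUBIC)
cv2.imwrite("pics/crop1.png",c)
P=lambda n,px,z:print(n,onz(f,px,z).round(4).tolist())
P("rack top",[(454,239)],.045);P("bracket",[(211,245)],.004);P("hole",[(292,188)],.045)
P("board corners bl,br",[(281,225),(362,219)],.045)
P("driver",[(320,233),(326,303)],.015);P("other br",[(367,264),(247,285),(300,132)],.01);P("meter,adapter",[(229,158),(423,150)],.03)
print(hsv[200,320],hsv[245,205],hsv[215,250],hsv[230,445])
E
```

```text
rack top [[0.4444, -0.3309, 0.045]]
bracket [[0.4642, 0.3253, 0.004]]
hole [[0.6042, 0.0954, 0.045]]
board corners bl,br [[0.5041, 0.128, 0.045], [0.5104, -0.0882, 0.045]]
driver [[0.4826, 0.0252, 0.015], [0.2951, 0.018, 0.015]]
other br [[0.3932, -0.0972, 0.01], [0.3515, 0.2268, 0.01], [0.7778, 0.0691, 0.01]]
meter,adapter [[0.7029, 0.2697, 0.03], [0.7015, -0.2744, 0.03]]
[ 12 143 121] [107  13 141] [ 16 117 129] [ 13 147 109]
```

View pics/crop1.png

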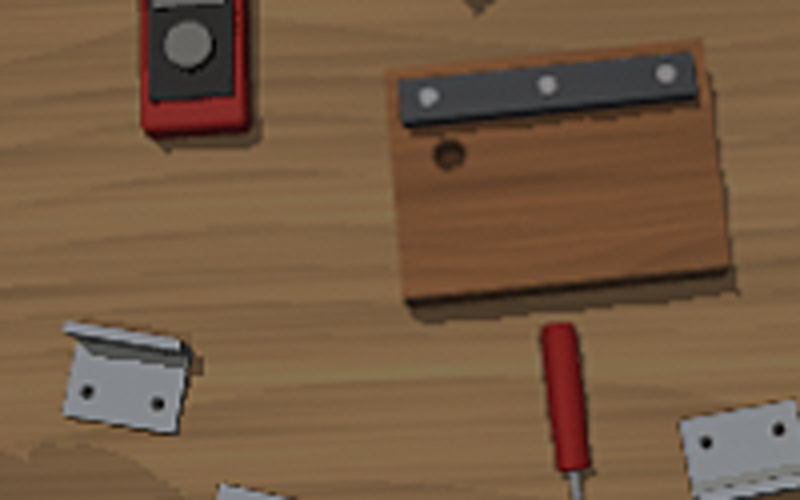

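The crop shows the board's top face with corners near (387,73), (702,42), (730,268) and (406,299), and the hole at (450,154). The bracket's near base edge runs from (63,413) to (177,432), and the top of its upright from (66,323) to (184,343).

Run:
```python
from h import *
f=vision.grab_frame("top")
C=lambda p:(np.array(p)+.5)/4-.5+[180,150]
bt=onz(f,C([(387,73),(702,42),(730,268),(406,299)]),.045)[:,:2]
print("board",bt.round(4).tolist(),bt.mean(0)); print([np.linalg.norm(bt[i]-bt[i-1]).round(4) for i in range(4)])
# +y dir from edges
d=(bt[0]-bt[1])+(bt[3]-bt[2]); yaw=np.arctan2(-d[0],d[1]); d2=(bt[0]-bt[3])+(bt[1]-bt[2]); print("yaw",yaw,np.arctan2(d2[1],d2[0]))
h=onz(f,C([(450,154)]),.045)[0];print("hole",h)
R=lambda a:np.array([[np.cos(a),-np.sin(a)],[np.sin(a),np.cos(a)]])
print("hole pred",bt.mean(0)+R(yaw)@[.015,.07])
b=onz(f,C([(63,413),(177,432)]),.008)[:,:2];u=onz(f,C([(66,323),(184,343)]),.045)[:,:2]
print("br",b,u,np.linalg.norm(b[0]-b[1]),np.linalg.norm(u[0]-u[1]))
for e in(b,u):
    d=e[0]-e[1];print("yaw",np.arctan2(-d[0],d[1]))
d=b[0]-b[1]; a=np.arctan2(-d[0],d[1]); print("ctr",b.mean(0)+R(a)@[.03,0],"from upright inner/outer",u.mean(0)-R(a)@[.03,0])
im=f["color"][205:275,410:500,::-1];cv2.imwrite("pics/rack.png",cv2.resize(im,None,fx=6,fy=6,interpolation=cv2.INTER_CUBIC))
s=arm.get_state();print(Rn.from_quat(s["tool_rot"]).as_matrix().round(3))
g=vision.grab_frame("wrist");print(g["R"],g["t"],g["camera_matrix"])
```

```text
board [[0.663, 0.1364], [0.6752, -0.0801], [0.5168, -0.0889], [0.5058, 0.1277]] [0.59020509 0.02375773]
[np.float64(0.1574), np.float64(0.2168), np.float64(0.1586), np.float64(0.2168)]
yaw 0.05349452917541201 0.05553316362861894
hole [0.60386125 0.09512212 0.045     ]
hole pred [0.6014408  0.09445963]
br [[0.44368773 0.36769787]
 [0.42768379 0.28897448]] [[0.49947947 0.35630818]
 [0.4826562  0.2764557 ]] 0.0803336727116553 0.08160539638525015
yaw -0.20056021746186176
yaw -0.20764280026813411
ctr [0.46508441 0.32235963] from upright inner/outer [0.46166918 0.32235849]
[[-0.916  0.402 -0.   ]
 [ 0.402  0.916 -0.001]
 [-0.    -0.001 -1.   ]]
[[ 0.40323405  0.91509596 -0.00129521]
 [ 0.88091856 -0.3877899   0.27129594]
 [ 0.24775955 -0.11053673 -0.96249511]] [-0.72463645 -0.03060937  0.39173047] [[321.45387684   0.         323.09833635]
 [  0.         321.45387684 202.30109811]
 [  0.           0.           1.        ]]
```

View pics/rack.png

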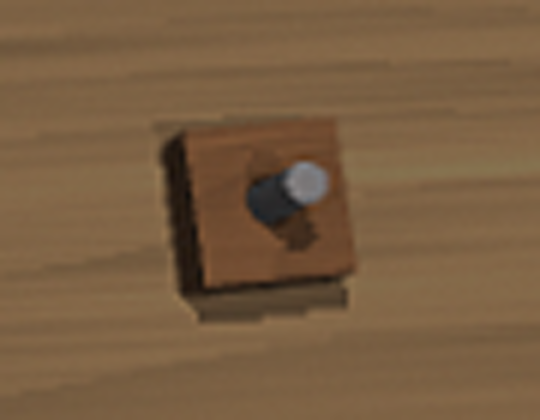

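```bash
cat >> h.py <<'E'
def to(p,yaw=None):
    """total slide in present tool axes, then tool-z turn (deg, tool axes) so that tool y has world angle yaw(deg)"""
    s=arm.get_state();M=Rn.from_quat(s["tool_rot"]).as_matrix();p=np.array(p,float)
    print("slide",(M.T@(p-s["ee_pos"])).round(4).tolist())
    if yaw is not None:
        y=np.radians(yaw);T=np.c_[[np.sin(y)*-(-1)*-1*-1,-np.cos(y),0],[np.cos(y),np.sin(y),0],[0,0,-1.]]
        print("det",np.linalg.det(T).round(2),"rotvec",Rn.from_matrix(M.T@T).as_rotvec().round(4).tolist())
E
python3 - <<'E'
from h import *
f=vision.grab_frame("top")
K=lambda p:(np.array(p)+.5)/6-.5+[410,205]
rk=onz(f,K([(185,133),(337,120),(354,270),(206,284)]),.045);c=rk.mean(0);print("rack",rk.round(4).tolist(),c)
top=onz(f,K([(307,183)]),.1)[0];print("rodtop",top,top-c)
print("rod base at rack top px->",onz(f,K([(268,203)]),.045))
g=vision.grab_frame("wrist");s=arm.get_state();M=Rn.from_quat(s["tool_rot"]).as_matrix()
R=np.array(g["R"]);print("cam in tool",M.T@(-R.T@g["t"]-s["ee_pos"]),(R@M).round(3))
to([.50,.14,.26],-87)
E
```

```text
rack [[0.4793, -0.2973, 0.045], [0.4817, -0.3673, 0.045], [0.414, -0.3677, 0.045], [0.4114, -0.3002, 0.045]] [ 0.44659674 -0.33313527  0.045     ]
rodtop [ 0.44647694 -0.33344847  0.1       ] [-0.0001198 -0.0003132  0.055    ]
rod base at rack top px-> [[ 0.44594543 -0.33178354  0.045     ]]
cam in tool [ 0.07589182  0.00033233 -0.16624951] [[-0.001  1.     0.001]
 [-0.963 -0.001 -0.271]
 [-0.271 -0.001  0.963]]
slide [-0.4015, -0.3957, -0.0414]Traceback (most recent call last):
  File "<stdin>", line 9, in <module>
  File "h.py", line 21, in to
    print("det",np.linalg.det(T).round(2),"rotvec",Rn.from_matrix(M.T@T).as_rotvec().round(4).tolist())
                                                   ~~~~~~~~~~~~~~^^^^^^^
  File "scipy/spatial/transform/_rotation.pyx", line 1143, in scipy.spatial.transform._rotation.Rotation.from_matrix
ValueError: Non-positive determinant (left-handed or null coordinate frame) in rotation matrix 0: [[ 8.93321878e-01 -4.49417422e-01  5.46175390e-05]
 [-4.49417409e-01 -8.93321808e-01  3.73949032e-04]
 [ 1.19268171e-04  3.58602924e-04  9.99999929e-01]].
```

```bash
sed -i 's/np.c_\[\[.*,0\],\[np.cos(y)/np.c_[[-np.sin(y),np.cos(y),0],[np.cos(y)/' h.py; python3 -c "
from h import *
to([.5,.14,.26],-87)"
```

```text
slide [-0.4015, -0.3957, -0.0414]
det 1.0 rotvec [-0.0, 0.0005, 2.6755]
```

Call:
step_arm --series '[{"slide":[-0.04,-0.04,-0.004]},{"slide":[-0.04,-0.04,-0.004]},{"slide":[-0.04,-0.04,-0.004]},{"slide":[-0.04,-0.04,-0.004]},{"slide":[-0.04,-0.04,-0.004]},{"slide":[-0.04,-0.04,-0.004]},{"slide":[-0.04,-0.04,-0.004]},{"slide":[-0.04,-0.04,-0.004]}]' --hand 0.06 --newtons 30

```text
validation failed for argument at $.se...
```

Call:
step_arm --series '[{"slide":[-0.04,-0.04,-0.004]},{"slide":[-0.04,-0.04,-0.004]},{"rot":[0,0,0.18]},{"rot":[0,0,0.18]},{"rot":[0,0,0.18]},{"rot":[0,0,0.18]},{"rot":[0,0,0.18]},{"rot":[0,0,0.18]}]'

```text
validation failed for argument at $.se...
```

Call:
step_arm --series '[{"rot":[0,0,0.18]},{"rot":[0,0,0.18]},{"rot":[0,0,0.18]},{"rot":[0,0,0.18]},{"rot":[0,0,0.18]},{"rot":[0,0,0.18]},{"rot":[0,0,0.18]},{"rot":[0,0,0.18]}]'

```text
validation failed for argument at $.se...
```

Run:
```python
from h import *
s=arm.get_state();print(s["t"],s["ee_pos"],s["joint_positions"].round(2))
f=vision.grab_frame("wrist");im=f["color"];cv2.imwrite("pics/w1.png",im[:,:,::-1])
b=np.array([.5902,.0238]);a=.0535
print("pred hole px",proj(f,[.6027,.0948,.045]),"board corners",proj(f,[[.663,.1364,.045],[.6752,-.0801,.045],[.5168,-.0889,.045],[.5058,.1277,.045]]))
to([.4465,-.333,.26],-87)
```

```text
0.35 [0.29147255 0.66372222 0.21839382] [-1.23  0.6  -0.    1.6   0.    0.94 -0.08]
pred hole px [[ 53.7833196  526.52573815]] board corners [[101.47722064 543.74396557]
 [-14.8177499  592.55854465]
 [-92.14346619 529.64655991]
 [ 32.05489032 474.25121517]]
slide [-0.5427, -0.8503, -0.0413]
det 1.0 rotvec [-0.0, 0.0003, 2.6755]
```

View pics/w1.png

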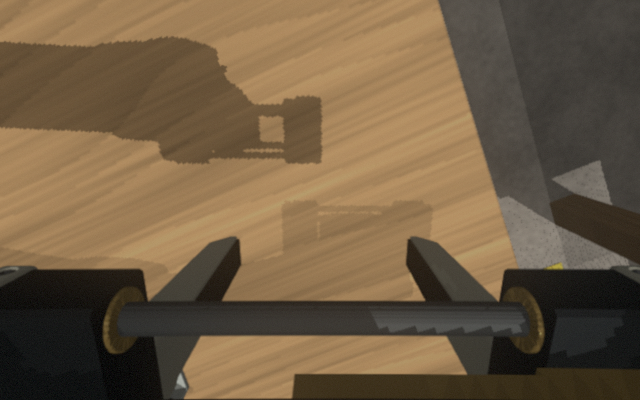

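The moves were refused, so the arm is still at its start. The picture shows only the open fingers, with tips near (238,240) and (410,240), over bare bench. I'll send each row with both fields.

Call:
step_arm --series '[{"slide":[-0.04,-0.04,-0.004],"rot":[0,0,0]},{"slide":[-0.04,-0.04,-0.004],"rot":[0,0,0]},{"slide":[-0.04,-0.04,-0.004],"rot":[0,0,0]},{"slide":[-0.04,-0.04,-0.004],"rot":[0,0,0]},{"slide":[-0.04,-0.04,-0.004],"rot":[0,0,0]},{"slide":[-0.04,-0.04,-0.004],"rot":[0,0,0]},{"slide":[-0.04,-0.04,-0.004],"rot":[0,0,0]},{"slide":[-0.04,-0.04,-0.004],"rot":[0,0,0]}]' --hand 0.06 --newtons 30

```text
t: 1.4
ee_pos: [0.4564, 0.2405, 0.2511]
tool_rot: [0.205, 0.979, 0.0, 0.0]
force: [1.3, 0.5, 0.2]
gripper_width: 0.06
gripper_force: 0.0
```

Call:
step_arm --series '[{"slide":[-0.04,-0.04,-0.004],"rot":[0,0,0.1]},{"slide":[-0.04,-0.04,-0.004],"rot":[0,0,0.18]},{"slide":[0,0,0],"rot":[0,0,0.18]},{"slide":[0,0,0],"rot":[0,0,0.18]},{"slide":[0,0,0],"rot":[0,0,0.18]},{"slide":[0,0,0],"rot":[0,0,0.18]},{"slide":[0,0,0],"rot":[0,0,0.18]},{"slide":[0,0,0],"rot":[0,0,0.18]}]'

```text
t: 2.4
ee_pos: [0.4916, 0.135, 0.2588]
tool_rot: [0.777, 0.63, 0.0, 0.0]
force: [0.5, -0.6, -0.2]
gripper_width: 0.0598
gripper_force: 0.0
```

Call:
step_arm --series '[{"slide":[0,0,0],"rot":[0,0,0.18]},{"slide":[0,0,0],"rot":[0,0,0.18]},{"slide":[0,0,0],"rot":[0,0,0.18]},{"slide":[0,0,0],"rot":[0,0,0.18]},{"slide":[0,0,0],"rot":[0,0,0.18]},{"slide":[0,0,0],"rot":[0,0,0.18]},{"slide":[0,0,0],"rot":[0,0,0.18]},{"slide":[0,0,0],"rot":[0,0,0.055]}]'

```text
t: 3.4
ee_pos: [0.4915, 0.1351, 0.2587]
tool_rot: [1.0, 0.025, 0.0, -0.0]
force: [0.4, 0.1, -0.1]
gripper_width: 0.0601
gripper_force: 0.0
```

Run:
```python
from h import *
s=arm.get_state();print(s["t"],s["ee_pos"],s["joint_positions"].round(2))
f=vision.grab_frame("wrist");im=f["color"];cv2.imwrite("pics/w2.png",im[:,:,::-1])
print("pred hole px",proj(f,[.6027,.0948,.045]),"board corners",proj(f,[[.663,.1364,.045],[.6752,-.0801,.045],[.5168,-.0889,.045],[.5058,.1277,.045]]))
to([.4465,-.333,.26],-87)
```

```text
3.4 [0.49154184 0.13514531 0.25872372] [-0.93  0.36  0.74  2.07 -0.33  0.83 -1.51]
pred hole px [[364.92652914  79.30837086]] board corners [[330.33886965  15.66163845]
 [539.16930005  12.10154138]
 [514.20027065 164.28619785]
 [330.41998926 165.01551124]]
slide [-0.0677, 0.4654, -0.0013]
det 1.0 rotvec [-0.0001, -0.0001, -0.0039]
```

View pics/w2.png

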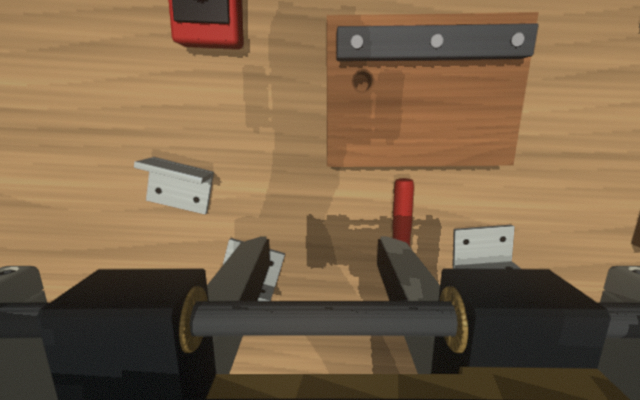

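The wrist view shows the board with corners near (327,16), (538,12), (515,165) and (327,168), and the hole at (362,81). The bracket is at (180,187), with its near edge from (147,203) to (209,213).

Run:
```python
from h import *
f=vision.grab_frame("wrist")
bt=onz(f,[(327,16),(538,12),(515,165),(327,168)],.045)[:,:2];print("board",bt.round(4).tolist(),bt.mean(0))
d=(bt[0]-bt[1])+(bt[3]-bt[2]);print("yaw",np.arctan2(-d[0],d[1]),[np.linalg.norm(bt[i]-bt[i-1]).round(4) for i in range(4)])
print("hole",onz(f,[(362,81)],.045))
fe=onz(f,[(338,25),(537,24),(533,56),(337,59)],.067)[:,:2];print("fence top",fe.round(4).tolist())
b=onz(f,[(147,203),(209,213)],.008)[:,:2];print("br",b,np.linalg.norm(b[0]-b[1]))
d=b[0]-b[1];a=np.arctan2(-d[0],d[1]);print(a,b.mean(0)+.03*np.array([np.cos(a),np.sin(a)]))
for n,(x,y) in (("top",(292,188)),("wrist",(362,81))):
    f=vision.grab_frame(n);g=cv2.cvtColor(f["color"],cv2.COLOR_RGB2GRAY)
    w=14;r=g[y-w:y+w,x-w:x+w];print(n,int(r.min()),int(np.median(r)))
    m=(r<np.median(r)*.72).astype(np.uint8);k,l,st,ce=cv2.connectedComponentsWithStats(m)
    for i in range(1,k):
        if st[i][4]>15: p=ce[i]+[x-w,y-w];print(st[i],p,onz(f,[p],.045))
```

```text
board [[0.6625, 0.1397], [0.675, -0.079], [0.5157, -0.09], [0.502, 0.1316]] [0.5888028  0.02558909]
yaw 0.0595328724376812 [np.float64(0.1607), np.float64(0.2191), np.float64(0.1596), np.float64(0.222)]
hole [[0.60073466 0.09781003 0.045     ]]
fence top [[0.6495, 0.1284], [0.6583, -0.0679], [0.6296, -0.0708], [0.6185, 0.1275]]
br [[0.43682313 0.36947038]
 [0.42655509 0.28768796]] 0.08242449912393601
-0.12489955178180287 [0.46145541 0.32484192]
top 13 50
[  0   0  28  22 131] [283.88549618 181.78625954] [[0.62265043 0.11691714 0.045     ]]
[  0  16  18  12 100] [285.59 195.1 ] [[0.58529032 0.11336923 0.045     ]]
wrist 38 91
[  5   4  20  18 218] [362.62385321  78.3440367 ] [[0.6037249  0.09793469 0.045     ]]
```

Call:
step_arm --series '[{"slide":[-0.0085,0.058,0],"rot":[0,0,0]},{"slide":[-0.0085,0.058,0],"rot":[0,0,0]},{"slide":[-0.0085,0.058,0],"rot":[0,0,0]},{"slide":[-0.0085,0.058,0],"rot":[0,0,0]},{"slide":[-0.0085,0.058,0],"rot":[0,0,0]},{"slide":[-0.0085,0.058,0],"rot":[0,0,0]},{"slide":[-0.0085,0.058,0],"rot":[0,0,0]},{"slide":[-0.0085,0.059,0],"rot":[0,0,0]}]'

```text
t: 4.6
ee_pos: [0.448, -0.3348, 0.2588]
tool_rot: [1.0, 0.027, 0.0, -0.0]
force: [1.0, 0.8, 0.9]
gripper_width: 0.0597
gripper_force: 0.0
```

Run:
```python
from h import *
s=arm.get_state();print(s["t"],s["ee_pos"],s["joint_positions"].round(2))
f=vision.grab_frame("wrist");im=f["color"];cv2.imwrite("pics/w3.png",im[:,:,::-1])
print(proj(f,[[.4465,-.3334,.1],[.4465,-.333,.045]]))
to([.4465,-.333,.072],-87)
```

```text
4.6 [ 0.44796418 -0.33481744  0.25875537] [ 0.03  0.43  0.73  1.97 -0.37  0.88 -0.56]
[[322.26376947 188.18510785]
 [322.04469065 177.70777818]]
slide [0.0012, -0.0118, 0.1877]
det 1.0 rotvec [0.0063, -0.0012, -0.0059]
```

View pics/w3.png

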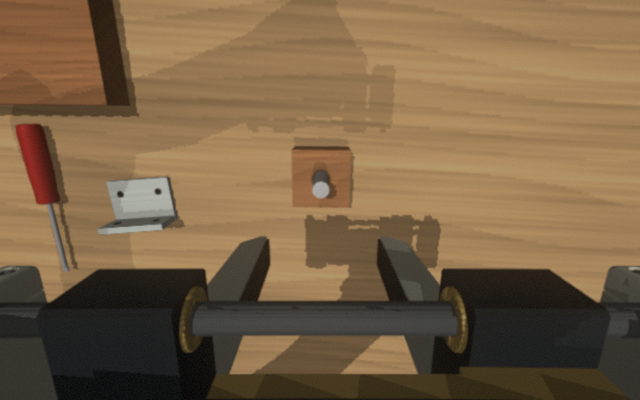

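The rod's top is at (321,189), within 1 px of the prediction.

Call:
step_arm --series '[{"slide":[0,0,0.01],"rot":[0,0,0]},{"slide":[0,0,0.02],"rot":[0,0,0]},{"slide":[0,0,0.03],"rot":[0,0,0]},{"slide":[0,0,0.03],"rot":[0,0,0]},{"slide":[0,0,0],"rot":[0,0,0]},{"slide":[0,0,0],"rot":[0,0,0]},{"slide":[0,0,0],"rot":[0,0,0]},{"slide":[0,0,0],"rot":[0,0,0]}]'

```text
t: 5.65
ee_pos: [0.4486, -0.333, 0.1695]
tool_rot: [1.0, 0.027, 0.001, 0.0]
force: [-1.2, 0.0, -0.5]
gripper_width: 0.0602
gripper_force: 0.0
```

Run:
```python
from h import *
to([.4465,-.333,.072],-87)
```

```text
slide [-0.0022, -0.0002, 0.0975]
det 1.0 rotvec [0.0006, -0.0013, 0.0008]
```

Call:
step_arm --series '[{"slide":[-0.002,0,0.02],"rot":[0,0,0]},{"slide":[0,0,0.02],"rot":[0,0,0]},{"slide":[0,0,0.02],"rot":[0,0,0]},{"slide":[0,0,0.02],"rot":[0,0,0]},{"slide":[0,0,0.0175],"rot":[0,0,0]},{"slide":[0,0,0],"rot":[0,0,0]},{"slide":[0,0,0],"rot":[0,0,0]},{"slide":[0,0,0],"rot":[0,0,0]}]'

```text
t: 6.65
ee_pos: [0.4466, -0.3334, 0.0718]
tool_rot: [1.0, 0.026, 0.001, 0.0]
force: [-1.4, 0.2, -0.4]
gripper_width: 0.0603
gripper_force: 0.0
```

Call:
step_arm --series '[{"slide":[0,0,0],"rot":[0,0,0]},{"slide":[0,0,0],"rot":[0,0,0]},{"slide":[0,0,0],"rot":[0,0,0]},{"slide":[0,0,0],"rot":[0,0,0]},{"slide":[0,0,0],"rot":[0,0,0]},{"slide":[0,0,0],"rot":[0,0,0]},{"slide":[0,0,0],"rot":[0,0,0]},{"slide":[0,0,0],"rot":[0,0,0]}]' --hand 0.0 --newtons 40

```text
t: 7.65
ee_pos: [0.4462, -0.3331, 0.0711]
tool_rot: [1.0, 0.026, -0.0, 0.0]
force: [0.1, -0.5, -0.6]
gripper_width: 0.0171
gripper_force: 40.0
```

Call:
step_arm --series '[{"slide":[0,0,-0.01],"rot":[0,0,0]},{"slide":[0,0,-0.02],"rot":[0,0,0]},{"slide":[0,0,-0.02],"rot":[0,0,0]},{"slide":[0,0,-0.02],"rot":[0,0,0]},{"slide":[0,0,-0.02],"rot":[0,0,0]},{"slide":[0,0,-0.01],"rot":[0,0,0]},{"slide":[0,0,0],"rot":[0,0,0]},{"slide":[0,0,0],"rot":[0,0,0]}]'

```text
t: 8.65
ee_pos: [0.446, -0.3327, 0.1706]
tool_rot: [1.0, 0.027, -0.0, -0.0]
force: [-0.0, -0.1, -1.3]
gripper_width: 0.0174
gripper_force: 40.0
```

Run:
```python
from h import *
to([.602,.096,.180],-87)
f=vision.grab_frame("wrist");im=f["color"];cv2.imwrite("pics/w4.png",im[:,:,::-1])
```

```text
slide [0.1785, -0.4199, -0.0092]
det 1.0 rotvec [-0.0005, 0.0006, 0.0007]
```

View pics/w4.png

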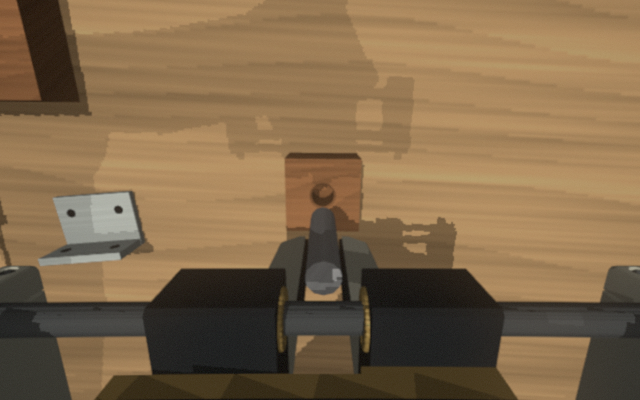

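The rod is held, its lower end near (322,207) in the picture, and the rack is empty. I'll carry it over the hole.

Call:
step_arm --series '[{"slide":[0.01,-0.02,-0.001],"rot":[0,0,0]},{"slide":[0.018,-0.042,-0.001],"rot":[0,0,0]},{"slide":[0.018,-0.042,-0.001],"rot":[0,0,0]},{"slide":[0.018,-0.042,-0.001],"rot":[0,0,0]},{"slide":[0.018,-0.042,-0.001],"rot":[0,0,0]},{"slide":[0.018,-0.042,-0.001],"rot":[0,0,0]},{"slide":[0.018,-0.042,-0.001],"rot":[0,0,0]},{"slide":[0.018,-0.042,-0.001],"rot":[0,0,0]}]'

```text
t: 9.7
ee_pos: [0.5656, -0.0109, 0.1785]
tool_rot: [1.0, 0.026, -0.0, 0.0]
force: [-0.9, 0.0, -0.8]
gripper_width: 0.0171
gripper_force: 40.0
```

Call:
step_arm --series '[{"slide":[0.018,-0.042,0],"rot":[0,0,0]},{"slide":[0.015,-0.042,0],"rot":[0,0,0]},{"slide":[0.01,-0.022,0.01],"rot":[0,0,0]},{"slide":[0,0,0.02],"rot":[0,0,0]},{"slide":[0,0,0.015],"rot":[0,0,0]},{"slide":[0,0,0],"rot":[0,0,0]},{"slide":[0,0,0],"rot":[0,0,0]},{"slide":[0,0,0],"rot":[0,0,0]}]'

```text
t: 10.7
ee_pos: [0.6032, 0.0952, 0.1348]
tool_rot: [1.0, 0.026, 0.001, -0.0]
force: [-0.2, -0.6, -0.6]
gripper_width: 0.0171
gripper_force: 40.0
```

Run:
```python
from h import *
s=arm.get_state();to([.602,.096,.116],-87)
f=vision.grab_frame("wrist");im=f["color"];x0,y0=260,130;c=im[y0:y0+150,x0:x0+150,::-1]
cv2.imwrite("pics/w5.png",cv2.resize(c,None,fx=4,fy=4,interpolation=cv2.INTER_CUBIC))
e=s["ee_pos"];M=Rn.from_quat(s["tool_rot"]).as_matrix()
p=lambda o:((proj(f,e+M@np.array(o))-[x0,y0]+.5)*4-.5).round(1).tolist()
print(e,"rod bottom c,+x,+y,-y",p([0,0,.061]),p([.009,0,.061]),p([0,.009,.061]),p([0,-.009,.061]))
print("hole est",((proj(f,[.602,.096,.045])-[x0,y0]+.5)*4-.5))
```

```text
slide [-0.0011, -0.0009, 0.0188]
det 1.0 rotvec [-0.0002, -0.001, -0.0004]
[0.60315623 0.09515627 0.13478146] rod bottom c,+x,+y,-y [[257.3, 346.7]] [[257.2, 300.2]] [[305.7, 346.6]] [[208.9, 346.8]]
hole est [[252.60835438 308.79313327]]
```

View pics/w5.png

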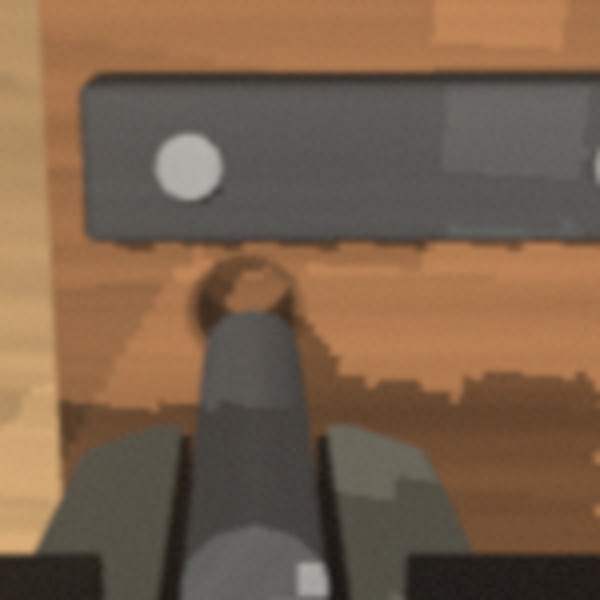

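In the crop the rod's lower end is centred at x 252 with its front edge at row 312. The hole's rim spans x 195–297 with its top at row 257. So the rod needs about 1.7 mm in +x and 1.3 mm in world +y to sit over the hole.

Call:
step_arm --series '[{"slide":[0.0017,-0.0013,0.01],"rot":[0,0,0]},{"slide":[0,0,0.01],"rot":[0,0,0]},{"slide":[0,0,0.005],"rot":[0,0,0]},{"slide":[0,0,0],"rot":[0,0,0]},{"slide":[0,0,0.003],"rot":[0,0,0]},{"slide":[0,0,0.003],"rot":[0,0,0]},{"slide":[0,0,0.002],"rot":[0,0,0]},{"slide":[0,0,0],"rot":[0,0,0]}]'

```text
t: 11.75
ee_pos: [0.6042, 0.0971, 0.1009]
tool_rot: [1.0, 0.026, -0.0, 0.0]
force: [-1.8, -0.5, -0.7]
gripper_width: 0.017
gripper_force: 40.0
```

Call:
step_arm --series '[{"slide":[0,0,0.003],"rot":[0,0,0]},{"slide":[0,0,0.003],"rot":[0,0,0]},{"slide":[0,0,0.003],"rot":[0,0,0]},{"slide":[0,0,0.003],"rot":[0,0,0]},{"slide":[0,0,0.003],"rot":[0,0,0]},{"slide":[0,0,0],"rot":[0,0,0]},{"slide":[0,0,0],"rot":[0,0,0]},{"slide":[0,0,0],"rot":[0,0,0]}]'

```text
t: 12.75
ee_pos: [0.6043, 0.0971, 0.0861]
tool_rot: [1.0, 0.026, -0.0, 0.0]
force: [-2.3, -0.4, -2.1]
gripper_width: 0.0172
gripper_force: 40.0
```

Call:
step_arm --series '[{"slide":[0,0,0.003],"rot":[0,0,0]},{"slide":[0,0,0.003],"rot":[0,0,0]},{"slide":[0,0,0.003],"rot":[0,0,0]},{"slide":[0,0,0.003],"rot":[0,0,0]},{"slide":[0,0,0],"rot":[0,0,0]},{"slide":[0,0,0],"rot":[0,0,0]},{"slide":[0,0,0],"rot":[0,0,0]},{"slide":[0,0,0],"rot":[0,0,0]}]'

```text
t: 13.75
ee_pos: [0.6043, 0.0972, 0.0741]
tool_rot: [1.0, 0.026, -0.0, 0.0]
force: [-2.8, -1.4, -1.6]
gripper_width: 0.0175
gripper_force: 40.0
```

Call:
step_arm --series '[{"slide":[0,0,0],"rot":[0,0,0]},{"slide":[0,0,0],"rot":[0,0,0]},{"slide":[0,0,0],"rot":[0,0,0]},{"slide":[0,0,0],"rot":[0,0,0]},{"slide":[0,0,-0.01],"rot":[0,0,0]},{"slide":[0,0,-0.03],"rot":[0,0,0]},{"slide":[0,0,-0.05],"rot":[0,0,0]},{"slide":[0,0,-0.06],"rot":[0,0,0]}]' --hand 0.05

```text
t: 14.75
ee_pos: [0.6039, 0.097, 0.2257]
tool_rot: [1.0, 0.026, -0.001, 0.0]
force: [0.8, 0.9, -0.7]
gripper_width: 0.0499
gripper_force: 0.0
```

Run:
```python
from h import *
print(arm.get_state()["joint_positions"].round(2)); to([.47,.30,.24],-10); to([.47,.30,.24],-87)
f=vision.grab_frame("wrist");cv2.imwrite("pics/w6.png",f["color"][:,:,::-1])
print("rod top px",proj(f,[.603,.097,.1]),"hole",proj(f,[.603,.097,.045]))
```

```text
[-0.75  0.55  0.76  1.89 -0.49  0.89 -1.26]
slide [-0.1231, -0.2098, -0.0143]
det 1.0 rotvec [-0.0003, 0.0015, -1.3438]
slide [-0.1231, -0.2098, -0.0143]
det 1.0 rotvec [0.0007, 0.0013, 0.0001]
rod top px [[323.56116132 195.42177594]] hole [[323.44482078 182.83975026]]
```

Run:
```python
from h import *
to([.489,.317,.22],-11.7)
```

```text
slide [-0.107, -0.2268, 0.0128]
det 1.0 rotvec [0.0045, -0.0078, -1.3155]
```

Call:
step_arm --series '[{"slide":[-0.012,-0.025,0],"rot":[0,0,0]},{"slide":[-0.02,-0.042,0],"rot":[0,0,0]},{"slide":[-0.02,-0.042,0],"rot":[0,0,0]},{"slide":[-0.02,-0.042,0],"rot":[0,0,0]},{"slide":[-0.02,-0.042,0],"rot":[0,0,0]},{"slide":[-0.015,-0.034,0],"rot":[0,0,-0.1]},{"slide":[0,0,0],"rot":[0,0,-0.17]},{"slide":[0,0,0],"rot":[0,0,-0.17]}]'

```text
t: 15.8
ee_pos: [0.4852, 0.3188, 0.2247]
tool_rot: [0.969, 0.247, 0.0, 0.0]
force: [0.6, -0.8, 0.9]
gripper_width: 0.0496
gripper_force: 0.0
```

Call:
step_arm --series '[{"slide":[0,0,0],"rot":[0,0,-0.17]},{"slide":[0,0,0],"rot":[0,0,-0.17]},{"slide":[0,0,0],"rot":[0,0,-0.17]},{"slide":[0,0,0],"rot":[0,0,-0.17]},{"slide":[0,0,0],"rot":[0,0,-0.17]},{"slide":[0,0,0],"rot":[0,0,-0.03]},{"slide":[0,0,0],"rot":[0,0,0]},{"slide":[0,0,0],"rot":[0,0,0]}]'

```text
t: 16.8
ee_pos: [0.4856, 0.3182, 0.2242]
tool_rot: [0.774, 0.633, 0.0, 0.0]
force: [0.1, -0.5, 1.0]
gripper_width: 0.0498
gripper_force: 0.0
```

Run:
```python
from h import *
s=arm.get_state();print(s["t"],s["ee_pos"],s["joint_positions"].round(2))
to([.489,.317,.10],-11.7)
f=vision.grab_frame("wrist");im=f["color"];cv2.imwrite("pics/w7.png",im[:,:,::-1])
a=-.203;R=np.array([[np.cos(a),-np.sin(a),0],[np.sin(a),np.cos(a),0],[0,0,1]])
B=np.array([[-30,40,8],[-30,-40,8],[30,40,45],[30,-40,45],[22,40,45],[22,40,8],[30,40,0]])/1000
print("pred",proj(f,[.463,.323,0]+B@R.T).round(0).tolist())
hsv=cv2.cvtColor(im,cv2.COLOR_RGB2HSV);m=((hsv[:,:,1]<60)&(hsv[:,:,2]>60)).astype(np.uint8);m[235:]=0
k,l,st,ce=cv2.connectedComponentsWithStats(m)
for i in range(1,k):
    if st[i][4]>300:
        c,_=cv2.findContours((l==i).astype(np.uint8),0,2);print(st[i],cv2.approxPolyDP(c[0],3,True).reshape(-1,2).tolist())
```

```text
16.8 [0.48560068 0.31819807 0.22421754] [-0.97  0.44  0.41  1.95 -0.24  0.8  -0.62]
slide [-0.0005, 0.0035, 0.1242]
det 1.0 rotvec [0.0002, 0.0001, 0.004]
pred [[278.0, 143.0], [281.0, 208.0], [330.0, 146.0], [330.0, 218.0], [323.0, 146.0], [323.0, 143.0], [329.0, 142.0]]
[ 277  141   52   75 3394] [[278, 141], [279, 205], [317, 205], [321, 215], [328, 215], [327, 142]]
[ 538  148   35   51 1569] [[572, 148], [538, 155], [539, 198], [572, 192]]
[499 169  31  31 740] [[522, 170], [510, 170], [501, 177], [499, 191], [503, 196], [517, 198], [527, 190], [529, 178]]
```

Call:
step_arm --series '[{"slide":[0.002,0.001,0.02],"rot":[0,0,0]},{"slide":[0,0,0.035],"rot":[0,0,0]},{"slide":[0,0,0.035],"rot":[0,0,0]},{"slide":[0,0,0.035],"rot":[0,0,0]},{"slide":[0,0,0.035],"rot":[0,0,0]},{"slide":[0,0,0.025],"rot":[0,0,0]},{"slide":[0,0,0.012],"rot":[0,0,0]},{"slide":[0,0,0],"rot":[0,0,0]}]'

```text
t: 17.85
ee_pos: [0.4869, 0.3198, 0.0267]
tool_rot: [0.774, 0.634, -0.001, 0.0]
force: [0.6, 0.3, -0.3]
gripper_width: 0.0501
gripper_force: 0.0
```

Call:
step_arm --series '[{"slide":[0,0,0],"rot":[0,0,0]},{"slide":[0,0,0],"rot":[0,0,0]},{"slide":[0,0,0],"rot":[0,0,0]},{"slide":[0,0,0],"rot":[0,0,0]},{"slide":[0,0,0],"rot":[0,0,0]},{"slide":[0,0,0],"rot":[0,0,0]},{"slide":[0,0,0],"rot":[0,0,0]},{"slide":[0,0,0],"rot":[0,0,0]}]' --hand 0.0 --newtons 60

```text
t: 18.85
ee_pos: [0.4871, 0.32, 0.0273]
tool_rot: [0.774, 0.634, 0.0, 0.0]
force: [-1.1, -1.5, 5.7]
gripper_width: 0.0072
gripper_force: 60.0
```

Call:
step_arm --series '[{"slide":[0,0,-0.01],"rot":[0,0,0]},{"slide":[0,0,-0.02],"rot":[0,0,0]},{"slide":[0,0,-0.03],"rot":[0,0,0]},{"slide":[0,0,-0.03],"rot":[0,0,0]},{"slide":[0,0,-0.02],"rot":[0,0,0]},{"slide":[0,0,-0.01],"rot":[0,0,0]},{"slide":[0,0,0],"rot":[0,0,0]},{"slide":[0,0,0],"rot":[0,0,0]}]'

```text
t: 19.85
ee_pos: [0.4865, 0.3198, 0.1463]
tool_rot: [0.773, 0.634, -0.001, 0.0]
force: [0.8, 0.0, -2.8]
gripper_width: 0.0076
gripper_force: 60.0
```

Run:
```python
from h import *
s=arm.get_state();e=s["ee_pos"];M=Rn.from_quat(s["tool_rot"]).as_matrix();print(e,s["joint_positions"].round(2))
f=vision.grab_frame("wrist");im=f["color"];cv2.imwrite("pics/w8.png",im[:,:,::-1])
# bracket in tool frame: bracket x = tool y, bracket y = tool x, bracket z=-tool z; underside .027 below TCP
B=np.array([[-30,40,8],[-30,-40,8],[30,40,45],[30,40,0],[22,40,45],[22,40,8],[-30,40,0]])/1000
T=np.c_[B[:,1],B[:,0]-.026,.027-B[:,2]]
print("pred",proj(f,e+T@M.T).round(0).tolist())
hsv=cv2.cvtColor(im,cv2.COLOR_RGB2HSV);m=((hsv[:,:,1]<60)&(hsv[:,:,2]>60)).astype(np.uint8);m[250:]=0
k,l,st,ce=cv2.connectedComponentsWithStats(m)
for i in range(1,k):
    if st[i][4]>300:
        c,_=cv2.findContours((l==i).astype(np.uint8),0,2);print(st[i],cv2.approxPolyDP(c[0],2.5,True).reshape(-1,2).tolist())
# rod from this view / top
```

```text
[0.48647766 0.31975615 0.14633967] [-0.93  0.55  0.36  2.01 -0.31  0.64 -0.56]
pred [[228.0, 175.0], [238.0, 296.0], [333.0, 190.0], [331.0, 173.0], [316.0, 190.0], [317.0, 175.0], [232.0, 173.0]]
[ 596  161   44   63 2429] [[639, 161], [597, 169], [597, 223], [639, 215]]
[ 228  173  104   77 7587] [[228, 175], [234, 249], [312, 249], [314, 239], [315, 249], [330, 249], [331, 189], [328, 173]]
[ 546  188   40   37 1140] [[578, 190], [564, 188], [554, 193], [546, 205], [549, 219], [559, 224], [575, 220], [585, 205]]
```

Run:
```python
from h import *
to([.607,.038,.16],3.2)
```

```text
slide [-0.2525, 0.1735, -0.0136]
det 1.0 rotvec [-0.0011, 0.0011, -0.2538]
```

Call:
step_arm --series '[{"slide":[-0.01,0.007,-0.014],"rot":[0,0,0]},{"slide":[-0.025,0.017,0],"rot":[0,0,0]},{"slide":[-0.035,0.024,0],"rot":[0,0,0]},{"slide":[-0.04,0.0275,0],"rot":[0,0,0]},{"slide":[-0.04,0.0275,0],"rot":[0,0,0]},{"slide":[-0.04,0.0275,0],"rot":[0,0,0]},{"slide":[-0.035,0.024,0],"rot":[0,0,0]},{"slide":[-0.0275,0.019,0],"rot":[0,0,-0.054]}]'

```text
t: 20.9
ee_pos: [0.608, 0.0349, 0.1618]
tool_rot: [0.757, 0.654, -0.0, 0.0]
force: [-0.1, 0.9, -2.9]
gripper_width: 0.0078
gripper_force: 60.0
```

Call:
step_arm --series '[{"slide":[0,0,0],"rot":[0,0,-0.1]},{"slide":[0,0,0],"rot":[0,0,-0.1]},{"slide":[0,0,0.01],"rot":[0,0,0]},{"slide":[0,0,0.02],"rot":[0,0,0]},{"slide":[0,0,0.02],"rot":[0,0,0]},{"slide":[0,0,0.01],"rot":[0,0,0]},{"slide":[0,0,0],"rot":[0,0,0]},{"slide":[0,0,0],"rot":[0,0,0]}]'

```text
t: 21.9
ee_pos: [0.6077, 0.0382, 0.1016]
tool_rot: [0.687, 0.726, 0.0, 0.0]
force: [0.2, -1.5, -2.0]
gripper_width: 0.0074
gripper_force: 60.0
```

Run:
```python
from h import *
s=arm.get_state();e=s["ee_pos"];M=Rn.from_quat(s["tool_rot"]).as_matrix();print(e,s["force"],s["joint_positions"].round(2))
to([.607,.038,.072],3.2)
f=vision.grab_frame("wrist");im=f["color"];cv2.imwrite("pics/w9.png",im[:,:,::-1])
B=np.array([[-30,40,8],[30,40,45],[30,40,0],[22,40,45],[22,40,8]])/1000
T=np.c_[B[:,1],B[:,0]-.026,.027-B[:,2]]
print("pred",proj(f,e+T@M.T).round(0).tolist(),"rod top/hole",proj(f,[[.603,.0972,.1],[.603,.0972,.045]]).round(0).tolist())
```

```text
[0.60774605 0.03816381 0.10163718] [ 0.17956551 -1.53623362 -1.98725037] [-0.31  0.62  0.23  1.98 -0.25  0.57  0.14]
slide [-0.0001, -0.0008, 0.0296]
det 1.0 rotvec [0.0007, 0.0001, -0.0004]
pred [[228.0, 175.0], [332.0, 190.0], [330.0, 173.0], [316.0, 190.0], [317.0, 175.0]] rod top/hole [[321.0, 145.0], [321.0, 137.0]]
```

View pics/w9.png

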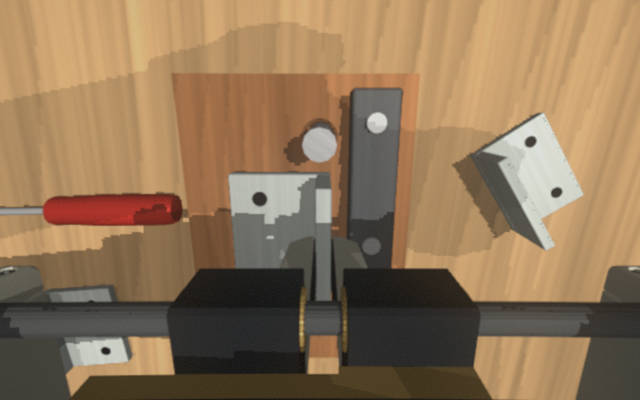

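The rod stands in the hole with its top at (320,144). The bracket is held square, its outer edge at x 331 and parallel to the fence's front edge at x 350. I'll lower it in front of the fence.

Call:
step_arm --series '[{"slide":[0.005,0,0],"rot":[0,0,0]},{"slide":[0,0,0.01],"rot":[0,0,0]},{"slide":[0,0,0.01],"rot":[0,0,0]},{"slide":[0,0,0.004],"rot":[0,0,0]},{"slide":[0,0,0.002],"rot":[0,0,0]},{"slide":[0,0,0.001],"rot":[0,0,0]},{"slide":[0,0,0.001],"rot":[0,0,0]},{"slide":[0,0,0],"rot":[0,0,0]}]'

```text
t: 22.95
ee_pos: [0.6072, 0.0432, 0.0732]
tool_rot: [0.687, 0.727, 0.0, 0.0]
force: [-0.2, -0.4, -2.3]
gripper_width: 0.0081
gripper_force: 60.0
```

Call:
step_arm --series '[{"slide":[0,0,0.001],"rot":[0,0,0]},{"slide":[0,0.002,0],"rot":[0,0,0]},{"slide":[0,0.002,0],"rot":[0,0,0]},{"slide":[0,0.002,0],"rot":[0,0,0]},{"slide":[0,0.002,0],"rot":[0,0,0]},{"slide":[0,0.002,0],"rot":[0,0,0]},{"slide":[0,0.001,0],"rot":[0,0,0]},{"slide":[0,0,0],"rot":[0,0,0]}]'

```text
t: 23.95
ee_pos: [0.6183, 0.0439, 0.0723]
tool_rot: [0.687, 0.727, 0.0, 0.0]
force: [-1.8, -0.1, 4.9]
gripper_width: 0.0074
gripper_force: 60.0
```

Call:
step_arm --series '[{"slide":[0,0.001,0],"rot":[0,0,0]},{"slide":[0,0.001,0],"rot":[0,0,0]},{"slide":[0,0.001,0],"rot":[0,0,0]},{"slide":[0,0,0],"rot":[0,0,0]},{"slide":[0,0,0],"rot":[0,0,0]},{"slide":[0,0,0],"rot":[0,0,0]},{"slide":[0,0,0],"rot":[0,0,0]},{"slide":[0,0,0],"rot":[0,0,0]}]'

```text
t: 24.95
ee_pos: [0.6207, 0.044, 0.0723]
tool_rot: [0.687, 0.727, -0.0, -0.0]
force: [-3.8, 0.6, 6.5]
gripper_width: 0.0077
gripper_force: 60.0
```

Call:
step_arm --series '[{"slide":[0,0.001,0],"rot":[0,0,0]},{"slide":[0,0.001,0],"rot":[0,0,0]},{"slide":[0,0,0],"rot":[0,0,0]},{"slide":[0,0,0],"rot":[0,0,0]},{"slide":[0,0,0],"rot":[0,0,0]},{"slide":[0,0,0],"rot":[0,0,0]},{"slide":[0,0,0],"rot":[0,0,0]},{"slide":[0,0,0],"rot":[0,0,0]}]'

```text
t: 25.95
ee_pos: [0.6208, 0.044, 0.0723]
tool_rot: [0.687, 0.727, -0.001, -0.002]
force: [-8.8, -0.3, 12.8]
gripper_width: 0.0074
gripper_force: 60.0
```

Call:
step_arm --series '[{"slide":[0.001,-0.001,-0.0005],"rot":[0,0,0]},{"slide":[0.001,0,0],"rot":[0,0,0]},{"slide":[0.001,0,0],"rot":[0,0,0]},{"slide":[0,0,0],"rot":[0,0,0]},{"slide":[0,0,0],"rot":[0,0,0]},{"slide":[0,0,0],"rot":[0,0,0]},{"slide":[0,0,0],"rot":[0,0,0]},{"slide":[0,0,0],"rot":[0,0,0]}]'

```text
t: 26.95
ee_pos: [0.6207, 0.046, 0.0724]
tool_rot: [0.687, 0.726, -0.001, -0.001]
force: [-5.4, -3.6, 5.0]
gripper_width: 0.0076
gripper_force: 60.0
```

Call:
step_arm --series '[{"slide":[0.001,0,0],"rot":[0,0,0]},{"slide":[0,0,0],"rot":[0,0,0]},{"slide":[0.001,0,0],"rot":[0,0,0]},{"slide":[0,0,0],"rot":[0,0,0]},{"slide":[0,0,0],"rot":[0,0,0]},{"slide":[0,0,0],"rot":[0,0,0]},{"slide":[0,0,0],"rot":[0,0,0]},{"slide":[0,0,0],"rot":[0,0,0]}]'

```text
t: 27.95
ee_pos: [0.6206, 0.0479, 0.0724]
tool_rot: [0.687, 0.726, -0.001, -0.001]
force: [-6.2, -4.2, 3.8]
gripper_width: 0.0074
gripper_force: 60.0
```

```bash
cat > gap.py <<'E'
from h import *
s=arm.get_state();e=s["ee_pos"];M=Rn.from_quat(s["tool_rot"]).as_matrix();print(s["t"],e,s["force"].round(1))
f=vision.grab_frame("wrist");im=f["color"];import sys;cv2.imwrite("pics/%s.png"%sys.argv[1],im[:,:,::-1])
B=np.array([[-30,40,8],[30,40,45],[22,40,45]])/1000
T=np.c_[B[:,1],B[:,0]-.026,.027-B[:,2]]
print("pred",proj(f,e+T@M.T).round(1).tolist())
hsv=cv2.cvtColor(im,cv2.COLOR_RGB2HSV);m=((hsv[:,:,1]<60)&(hsv[:,:,2]>75)).astype(np.uint8);m[250:]=0
k,l,st,ce=cv2.connectedComponentsWithStats(m)
for i in range(1,k):
    if st[i][4]>150 and 220<ce[i][0]<400: 
        c,_=cv2.findContours((l==i).astype(np.uint8),0,2);print(st[i],ce[i].round(1),cv2.approxPolyDP(c[0],2.5,True).reshape(-1,2).tolist())
E
python3 gap.py g1
```

```text
27.95 [0.62055543 0.04789049 0.07235042] [-6.2 -4.2  3.8]
pred [[228.0, 175.5], [332.4, 190.3], [315.6, 190.3]]
[  228   103   160   147 15223] [314.9 187.1] [[387, 105], [333, 104], [332, 186], [327, 172], [308, 171], [312, 150], [301, 139], [295, 139], [269, 162], [266, 172], [229, 174], [234, 249], [311, 249], [314, 238], [316, 249], [330, 249], [332, 219], [340, 227], [380, 229]]
[334 237  39  13 328] [348.6 243.9] [[334, 237], [335, 249], [372, 245], [372, 242]]
```

Call:
step_arm --series '[{"slide":[0.001,0,0],"rot":[0,0,0]},{"slide":[0,0,0],"rot":[0,0,0]},{"slide":[0,0,0],"rot":[0,0,0]},{"slide":[0,0,0],"rot":[0,0,0]},{"slide":[0.001,0,0],"rot":[0,0,0]},{"slide":[0,0,0],"rot":[0,0,0]},{"slide":[0,0,0],"rot":[0,0,0]},{"slide":[0,0,0],"rot":[0,0,0]}]'

```text
t: 29.0
ee_pos: [0.6205, 0.0499, 0.0723]
tool_rot: [0.687, 0.726, -0.001, -0.001]
force: [-5.6, -4.2, 4.3]
gripper_width: 0.0075
gripper_force: 60.0
```

Call:
step_arm --series '[{"slide":[0.001,0,0],"rot":[0,0,0]},{"slide":[0,0,0],"rot":[0,0,0]},{"slide":[0,0,0],"rot":[0,0,0]},{"slide":[0,0,0],"rot":[0,0,0]},{"slide":[0,0,0],"rot":[0,0,0]},{"slide":[0,0,0],"rot":[0,0,0]},{"slide":[0,0,0],"rot":[0,0,0]},{"slide":[0,0,0],"rot":[0,0,0]}]'

```text
t: 30.0
ee_pos: [0.6204, 0.0504, 0.0723]
tool_rot: [0.687, 0.726, -0.001, -0.0]
force: [-5.9, -4.8, 4.5]
gripper_width: 0.0071
gripper_force: 60.0
```

Call:
step_arm --series '[{"slide":[0.001,0,0],"rot":[0,0,0]},{"slide":[0,0,0],"rot":[0,0,0]},{"slide":[0,0,0],"rot":[0,0,0]},{"slide":[0,0,0],"rot":[0,0,0]},{"slide":[0,0,0],"rot":[0,0,0]},{"slide":[0,0,0],"rot":[0,0,0]},{"slide":[0,0,0],"rot":[0,0,0]},{"slide":[0,0,0],"rot":[0,0,0]}]'

```text
t: 31.0
ee_pos: [0.6204, 0.0506, 0.0724]
tool_rot: [0.688, 0.726, -0.002, 0.0]
force: [-5.1, -7.4, 4.2]
gripper_width: 0.0075
gripper_force: 60.0
```

```bash
python3 gap.py g2
python3 - <<'E'
import cv2
a=cv2.imread("pics/g1.png");b=cv2.imread("pics/g2.png")
print(cv2.phaseCorrelate(*[cv2.cvtColor(i[130:168,295:336],cv2.COLOR_BGR2GRAY).astype("float32") for i in(a,b)]))
g=cv2.cvtColor(b,cv2.COLOR_BGR2GRAY);print(g[120:182:2,318].tolist())
E
```

```text
31.0 [0.62043219 0.05055282 0.07240877] [-5.1 -7.4  4.2]
pred [[228.0, 175.5], [332.4, 190.3], [315.6, 190.3]]
[  228   109   160   141 14893] [313.7 188.7] [[387, 111], [333, 110], [332, 185], [328, 173], [308, 171], [312, 154], [299, 143], [277, 150], [269, 158], [265, 173], [228, 174], [234, 249], [312, 249], [313, 238], [315, 249], [330, 249], [332, 217], [338, 228], [380, 226]]
[334 237  40  13 345] [350.  243.6] [[334, 237], [335, 249], [358, 249], [358, 245], [371, 246], [373, 242], [360, 239], [355, 243]]
((0.9709031465065969, 0.15674974616487702), 0.6294224413235983)
[113, 104, 102, 101, 109, 118, 118, 118, 120, 119, 120, 118, 119, 117, 119, 117, 116, 110, 100, 107, 118, 117, 117, 117, 121, 120, 103, 100, 91, 89, 88]
```

The y motion has stopped and the y force has risen, so the bracket touches both fence and rod. I'll ease the preload, release and retreat upwards.

Call:
step_arm --series '[{"slide":[-0.001,-0.001,0],"rot":[0,0,0]},{"slide":[0,0,0],"rot":[0,0,0]},{"slide":[0,0,0],"rot":[0,0,0]},{"slide":[0,0,0],"rot":[0,0,0]},{"slide":[0,0,0],"rot":[0,0,0]},{"slide":[0,0,0],"rot":[0,0,0]},{"slide":[0,0,0],"rot":[0,0,0]},{"slide":[0,0,0],"rot":[0,0,0]}]'

```text
t: 32.05
ee_pos: [0.6203, 0.0505, 0.0724]
tool_rot: [0.687, 0.726, -0.001, 0.0]
force: [-2.9, -5.3, 0.8]
gripper_width: 0.0074
gripper_force: 60.0
```

Call:
step_arm --series '[{"slide":[0,0,0],"rot":[0,0,0]},{"slide":[0,0,0],"rot":[0,0,0]},{"slide":[0,0,0],"rot":[0,0,0]},{"slide":[0,0,-0.01],"rot":[0,0,0]},{"slide":[0,0,-0.03],"rot":[0,0,0]},{"slide":[0,0,-0.04],"rot":[0,0,0]},{"slide":[0,0,-0.03],"rot":[0,0,0]},{"slide":[0,0,0],"rot":[0,0,0]}]' --hand 0.03

```text
t: 33.05
ee_pos: [0.6221, 0.0521, 0.1856]
tool_rot: [0.687, 0.727, 0.002, 0.001]
force: [-0.2, 0.3, 0.1]
gripper_width: 0.03
gripper_force: 0.0
```

```bash
python3 gap.py g3
python3 - <<'E'
from h import *
a=.056;R=np.array([[np.cos(a),-np.sin(a)],[np.sin(a),np.cos(a)]])
b=np.array([.6204,.0504])-R@[.026,0];print("bracket origin",b)
c=b+R@[.022-.030,0];print("push start (30mm off upright)",c)
f=vision.grab_frame("wrist")
B=np.array([[-30,40,8],[30,40,45],[22,40,45],[22,40,8]])/1000
print("bracket pred px",proj(f,np.c_[b+B[:,:2]@R.T,B[:,2]+.045]).round(1).tolist(),"rod top",proj(f,[.603,.0985,.1]))
to([*c,.17],-86.8)
E
```

```text
33.05 [0.6220788  0.05213073 0.18564007] [-0.2  0.3  0.1]
pred [[228.0, 175.5], [332.4, 190.3], [315.5, 190.3]]
[ 260  112  121  138 8848] [312.7 181. ] [[260, 154], [265, 233], [315, 233], [316, 248], [325, 247], [325, 205], [336, 205], [343, 199], [354, 202], [352, 237], [357, 249], [380, 249], [376, 243], [355, 236], [358, 113], [326, 113], [326, 160], [323, 153], [311, 152], [313, 139], [307, 134], [296, 135], [289, 141], [289, 153]]
[266 237  27  13 232] [280.7 243.9] [[292, 237], [271, 242], [266, 249], [289, 249]]
bracket origin [0.59444076 0.04894476]
push start (30mm off upright) [0.5864533 0.048497 ]
bracket pred px [[261.5, 154.2], [327.2, 159.9], [317.4, 159.9], [318.0, 154.2]] rod top [[303.28100115 150.20527977]]
slide [-0.0018, -0.0343, 0.0129]
det 1.0 rotvec [0.0003, -0.0007, 1.5713]
```

The bracket stays where I put it: its corner is at (260,154), against a predicted (261,154), and the rod is standing. Next I turn the tool, close the fingers, and tilt 20° for the diagonal push.

Call:
step_arm --series '[{"slide":[-0.002,-0.017,0],"rot":[0,0,0]},{"slide":[0,-0.017,0],"rot":[0,0,0]},{"slide":[0,0,0],"rot":[0,0,0.175]},{"slide":[0,0,0],"rot":[0,0,0.175]},{"slide":[0,0,0],"rot":[0,0,0.175]},{"slide":[0,0,0],"rot":[0,0,0.175]},{"slide":[0,0,0],"rot":[0,0,0.175]},{"slide":[0,0,0],"rot":[0,0,0.175]}]' --hand 0.0 --newtons 20

```text
t: 34.15
ee_pos: [0.5861, 0.0481, 0.1814]
tool_rot: [0.96, 0.282, -0.001, 0.0]
force: [0.6, 0.3, 1.1]
gripper_width: 0.0004
gripper_force: 0.0
```

Call:
step_arm --series '[{"slide":[0,0,0],"rot":[0,0,0.175]},{"slide":[0,0,0],"rot":[0,0,0.175]},{"slide":[0,0,0],"rot":[0,0,0.171]},{"slide":[0,0,0],"rot":[0,0.15,0]},{"slide":[0,0,0],"rot":[0,0.15,0]},{"slide":[0,0,0],"rot":[0,0.05,0]},{"slide":[0,0,0],"rot":[0,0,0]},{"slide":[0,0,0],"rot":[0,0,0]}]'

```text
t: 35.15
ee_pos: [0.5873, 0.048, 0.1823]
tool_rot: [0.984, 0.027, 0.173, -0.005]
force: [-0.2, 0.0, -0.7]
gripper_width: 0.0002
gripper_force: 0.0
```

Run:
```python
from h import *
s=arm.get_state();print(s["t"],s["ee_pos"],s["joint_positions"].round(2),s["gripper_width"]);print(Rn.from_quat(s["tool_rot"]).as_matrix().round(3))
to([.5914,.0488,.063])
```

```text
35.15 [0.58729401 0.04803459 0.18229909] [-0.58  0.43  0.51  2.24 -0.82  0.24 -0.88] 0.00023847390670150704
[[ 0.938  0.056  0.341]
 [ 0.052 -0.998  0.019]
 [ 0.342  0.    -0.94 ]]
slide [-0.0369, -0.0006, 0.1135]
```

Call:
step_arm --series '[{"slide":[0,0,0],"rot":[0,-0.07,0]},{"slide":[0,0,0],"rot":[0,-0.07,0]},{"slide":[-0.01,0,0.03],"rot":[0,0,0]},{"slide":[-0.01,0,0.04],"rot":[0,0,0]},{"slide":[0,0,0.01],"rot":[0,0,0]},{"slide":[0,0,0],"rot":[0,0,0]},{"slide":[0,0,0],"rot":[0,0,0]},{"slide":[0,0,0],"rot":[0,0,0]}]'

```text
t: 36.15
ee_pos: [0.5846, 0.0482, 0.1013]
tool_rot: [0.994, 0.028, 0.106, -0.003]
force: [0.3, -0.2, -0.5]
gripper_width: 0.0004
gripper_force: 0.0
```

Run:
```python
from h import *
s=arm.get_state();print(s["t"],s["ee_pos"],s["joint_positions"].round(2),s["force"].round(1));print(Rn.from_quat(s["tool_rot"]).as_matrix().round(3))
to([.594,.0488,.060]);to([.603,.0493,.060])
```

```text
36.15 [0.58457832 0.0481703  0.10134463] [-0.5   0.58  0.44  2.2  -0.88  0.28 -0.82] [ 0.3 -0.2 -0.5]
[[ 0.976  0.056  0.21 ]
 [ 0.055 -0.998  0.012]
 [ 0.21  -0.    -0.978]]
slide [0.0005, -0.0001, 0.0424]
slide [0.0094, -0.0001, 0.0443]
```

Call:
step_arm --series '[{"slide":[0,0,0.01],"rot":[0,0,0]},{"slide":[0,0,0.015],"rot":[0,0,0]},{"slide":[0,0,0.01],"rot":[0,0,0]},{"slide":[0.003,0,0.006],"rot":[0,0,0]},{"slide":[0.003,0,0.003],"rot":[0,0,0]},{"slide":[0.003,0,0],"rot":[0,0,0]},{"slide":[0,0,0],"rot":[0,0,0]},{"slide":[0,0,0],"rot":[0,0,0]}]'

```text
t: 37.15
ee_pos: [0.6019, 0.0491, 0.0593]
tool_rot: [0.994, 0.028, 0.105, -0.003]
force: [-0.7, 0.6, 0.1]
gripper_width: 0.0006
gripper_force: 0.0
```

Call:
step_arm --series '[{"slide":[0.001,0,0.001],"rot":[0,0,0]},{"slide":[0.001,0,0.001],"rot":[0,0,0]},{"slide":[0.001,0,0.001],"rot":[0,0,0]},{"slide":[0.001,0,0.001],"rot":[0,0,0]},{"slide":[0,0,0],"rot":[0,0,0]},{"slide":[0,0,0],"rot":[0,0,0]},{"slide":[0,0,0],"rot":[0,0,0]},{"slide":[0,0,0],"rot":[0,0,0]}]'

```text
t: 38.15
ee_pos: [0.6066, 0.0492, 0.056]
tool_rot: [0.994, 0.028, 0.105, -0.003]
force: [-0.2, -0.6, -0.1]
gripper_width: 0.0009
gripper_force: 0.0
```

Call:
step_arm --series '[{"slide":[0.001,0,0.0005],"rot":[0,0,0]},{"slide":[0.001,0,0.0005],"rot":[0,0,0]},{"slide":[0,0,0.0005],"rot":[0,0,0]},{"slide":[0,0,0],"rot":[0,0,0]},{"slide":[0,0,0],"rot":[0,0,0]},{"slide":[0,0,0],"rot":[0,0,0]},{"slide":[0,0,0],"rot":[0,0,0]},{"slide":[0,0,0],"rot":[0,0,0]}]'

```text
t: 39.15
ee_pos: [0.6077, 0.0493, 0.0549]
tool_rot: [0.994, 0.028, 0.104, -0.003]
force: [-7.1, -0.4, 5.6]
gripper_width: 0.0002
gripper_force: 4.8
```

Call:
step_arm --series '[{"slide":[0.0005,0,0.0005],"rot":[0,0,0]},{"slide":[0.0005,0,0.0005],"rot":[0,0,0]},{"slide":[0,0,0],"rot":[0,0,0]},{"slide":[0,0,0],"rot":[0,0,0]},{"slide":[0,0,0],"rot":[0,0,0]},{"slide":[0,0,0],"rot":[0,0,0]},{"slide":[0,0,0],"rot":[0,0,0]},{"slide":[0,0,0],"rot":[0,0,0]}]'

```text
t: 40.15
ee_pos: [0.6078, 0.0494, 0.0546]
tool_rot: [0.994, 0.028, 0.103, -0.004]
force: [-11.8, -1.0, 17.6]
gripper_width: 0.0005
gripper_force: 11.3
```

Call:
step_arm --series '[{"slide":[0.0007,0,0],"rot":[0,0,0]},{"slide":[0,0,0],"rot":[0,0,0]},{"slide":[0,0,0],"rot":[0,0,0]},{"slide":[0,0,0],"rot":[0,0,0]},{"slide":[0,0,0],"rot":[0,0,0]},{"slide":[0,0,0],"rot":[0,0,0]},{"slide":[0,0,0],"rot":[0,0,0]},{"slide":[0,0,0],"rot":[0,0,0]}]'

```text
t: 41.15
ee_pos: [0.6079, 0.0494, 0.0546]
tool_rot: [0.994, 0.028, 0.103, -0.004]
force: [-14.5, -0.7, 18.9]
gripper_width: 0.0001
gripper_force: 11.8
```

Run:
```python
from h import *
s=arm.get_state();print(s["t"],s["ee_pos"],s["force"].round(1),s["joint_positions"].round(2))
f=vision.grab_frame("top");im=f["color"];cv2.imwrite("pics/fin.png",cv2.resize(im[150:240,260:380,::-1],None,fx=5,fy=5))
w=vision.grab_frame("wrist");cv2.imwrite("pics/finw.png",w["color"][:,:,::-1])
a=.056;R=np.array([[np.cos(a),-np.sin(a)],[np.sin(a),np.cos(a)]]);b=[.5944,.0489]
B=np.array([[-30,40,8],[30,40,45],[22,40,45],[30,-40,45],[-30,-40,8]])/1000
print("pred",proj(w,np.c_[b+B[:,:2]@R.T,B[:,2]+.045]).round(0).tolist(),"rodtop",proj(w,[.603,.0985,.1]).round(0))
im=w["color"];hsv=cv2.cvtColor(im,cv2.COLOR_RGB2HSV);m=((hsv[:,:,1]<60)&(hsv[:,:,2]>75)).astype(np.uint8)
k,l,st,ce=cv2.connectedComponentsWithStats(m)
for i in range(1,k):
    if st[i][4]>200:
        c,_=cv2.findContours((l==i).astype(np.uint8),0,2);print(st[i],cv2.approxPolyDP(c[0],3,True).reshape(-1,2).tolist())
```

```text
41.15 [0.60789404 0.04937389 0.05458302] [-14.5  -0.7  18.9] [-0.4   0.67  0.31  2.17 -0.94  0.21 -0.77]
pred [[254.0, 325.0], [234.0, 232.0], [235.0, 249.0], [413.0, 231.0], [393.0, 325.0]] rodtop [[207. 279.]]
[ 238    0  129   64 3041] [[238, 0], [280, 63], [366, 1], [308, 40], [304, 37], [301, 44], [298, 34], [315, 23], [302, 26], [301, 31], [295, 28], [319, 12], [302, 17], [324, 0]]
[  174   169   388    56 20560] [[174, 170], [176, 223], [246, 220], [556, 224], [559, 218], [559, 169]]
[ 179  226  232   75 7688] [[179, 286], [189, 300], [213, 268], [204, 261], [230, 243], [234, 250], [250, 250], [252, 266], [318, 269], [320, 250], [328, 251], [328, 270], [392, 268], [392, 251], [410, 249], [410, 234], [398, 226], [246, 226], [234, 233], [231, 241], [190, 263], [180, 274]]
[  0 266  32  18 283] [[0, 283], [31, 268], [0, 268], [14, 271], [0, 275]]
[ 603  266   37   36 1120] [[639, 267], [613, 267], [603, 296], [639, 301]]
[ 463  307  177   31 3847] [[463, 329], [591, 337], [586, 334], [634, 331], [639, 317], [582, 312], [606, 309], [505, 307], [556, 311], [482, 311], [475, 316], [468, 312]]
[   0  311  184   24 3441] [[0, 316], [1, 327], [61, 334], [66, 329], [183, 330], [181, 311], [63, 311]]
```

Both contacts are loaded and the bracket and rod are in place. I'll trim a little more towards the fence, then hand in.

Call:
step_arm --series '[{"slide":[0.0006,0,-0.0002],"rot":[0,0,0]},{"slide":[0,0,0],"rot":[0,0,0]},{"slide":[0,0,0],"rot":[0,0,0]},{"slide":[0,0,0],"rot":[0,0,0]},{"slide":[0,0,0],"rot":[0,0,0]},{"slide":[0,0,0],"rot":[0,0,0]},{"slide":[0,0,0],"rot":[0,0,0]},{"slide":[0,0,0],"rot":[0,0,0]}]'

```text
t: 42.25
ee_pos: [0.6079, 0.0494, 0.0546]
tool_rot: [0.994, 0.028, 0.102, -0.004]
force: [-14.4, -1.8, 16.5]
gripper_width: 0.0007
gripper_force: 11.4
```

Run:
```python
from h import *
s=arm.get_state();print(s["t"],s["force"].round(1),s["ee_pos"])
if s["force"][0]<-12 and 12<s["force"][2]<25: print(arm.job_done())
```

```text
42.25 [-14.4  -1.8  16.5] [0.6078874  0.04937163 0.05459346]
the job is handed in; nothing more can be done
None
```

I handed the job in at 42 s: the rod stands in the hole leaning about 5° away from the bracket, and the bracket is flat on the fence, its end touching the rod at the base plate by force reading. The closed fingertips still press its inside corner with about 14 N towards the fence and 16 N down.

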